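Balance the hinged mould half for soaping

TASK

The jar of separating soap is weighing down the closed two-part mould: lift it off and stand it upright on the bench without dropping it. Then take the mould's hinged upper half by its red handle, swing it up to the point where it balances over its hinge (just short of upright) and hold it still there in the gripper so that both its faces can be soaped, not letting it fall either way; the program finishes while still holding it. Leave the clay pot, the plaster cup and the wooden wedge where they are.

Things in the scene. Friction and masses are not known exactly. Their poses are not given: they have to be found in the camera images.
- mould: lower half of the two-part mould, fixed on the bench: a wooden block 140 (x) x 200 (y) x 45 mm with a pale plaster face; origin at the centre of its underside, z up; -x is the front, which faces the robot more or less, the two brass hinges are along the top edge at the back (+x). Closed, the mould's flat top is 73 mm above the bench
- mould_hinge (a point): middle of the hinge line, on the lower half (does not move when the upper half swings): 70 mm behind (+x) and 45 mm above the mould's origin, same axes as the mould; the hinge line is its y axis
- flap (a joint): angle of the upper half about the hinge: 0 closed (start), growing as its front edge swings up and back; pi/2 upright, 2.9 fallen open. It is a wooden slab 140 x 200 x 28 mm, about 0.45 kg, lying above the hinge plane, so it balances at 1.38 rad (11 degrees short of upright), its handle then plumb above the hinge line. The hinge is almost frictionless: let go off balance, it falls
- flap_handle (a point): centre of the red handle of the upper half, a drum 24 mm in diameter, 28 mm long parallel to the hinge line, on an 18 mm wide steel tongue, 45 mm out from the middle of the front edge. Closed: 185 mm in front of the hinge line, 34 mm above it. Pinched from above by its two flat ends it pivots between the fingers as the half swings, so the gripper can keep pointing down
- soap_jar: brown jar of separating soap with a black lid, 62 mm in diameter, 86 mm high (the lower 70 mm solid to the touch), about 0.22 kg, standing on the closed mould; origin at the centre of its underside, z up. The bench to the right of the mould, round x 0.50, y -0.33, is clear for it
- clay_pot: small terracotta pot, 64 mm in diameter, 62 mm high, standing left of the mould; origin at the centre of its underside
- plaster_ear: small white hollow plaster cup, 72 x 96 x 61 mm, standing right of the mould; origin at the centre of its underside
- wood_wedge: wooden wedge, 94 x 58 x 24 mm, lying on the bench left of the clay pot; origin at the centre of its underside
Things that resemble listed ones, but are neither listed nor needed, are in the scene too. What is shaped like the soap_jar but green or yellow is not meant.

How it is judged:
By the outcome, as a careful person would: the job done as asked, in the order asked, and still so for the second after the job is handed in, while the arm keeps its last pose, push and grip.
It also fails if it takes over 56 s, if anything falls off the work surface, if the arm or the gripper's body presses on something with over 40 N, if the wrist force passes 120 N, or if a joint passes its speed limit or range.

ROBOT

A 6-joint arm with a two-finger parallel gripper is mounted at the origin on a cart in front of the work surface, level with it; the furniture and walls round the work are solid. World frame = base frame: x ahead of the robot, y to its left, z up, the work surface at z = 0. Lengths are in m, angles in degrees, forces in N, time in s.
With the tool pointing down it reaches from about 0.4 to 0.825 m from the base axis. Payload 7 kg.
Tool frame: the origin (TCP) lies on the centre line of the jaws, within the pads' length; the fingertips stand 19 mm ahead of it and the grasp point (between the pads) is the TCP; z points along the fingers, y is the line along which they close (so a half turn about z gives the same grasp; the last joint's range is limited). The gripper opens to 88 mm and grips with 3 to 60 N. Pads are 19 mm wide; open, the fingers measure 130 mm over their backs; the gripper's body (78 mm by 193 mm) begins 47 mm behind the grasp point.
Start: joints at [-50.586, 20.546, 0.682, 0, -70.136, -16.507], TCP at [0.263, -0.622, 0.246] pointing down, gripper open.
Joint ranges: [-176.03, 176.03], [-82.01, 121.73], [-58.28, 71.71], [-173.87, 95.51], [-174.79, -0.11], [-173.66, 173.66]. Speed limits (degrees/s): [136.94, 136.94, 172.46, 180, 180, 180].

INTERFACE

Orientations are given as [roll, pitch, yaw] about the fixed x, y, z axes, in that order (R = Rz(yaw) Ry(pitch) Rx(roll)).
In Python, from plant import get_state, capture, close_job gives the robot as it stands.
- The arm moves only by the tool apply_moves, never from a script. Its argument "targets" is a list of rows, each a list of 7 numbers: the opening, from 0 (shut) to 1 (fully open), then the shift along the tool's x, y, z normalised to -1 to 1, where 1 is 1000 mm, then the turn, a rotation vector about the tool's x, y, z normalised to -1 to 1, where 1 is 90 degrees. In form: [[claw, tx, ty, tz, ax, ay, az], ...]. A call has 1 to 20 rows; each row shifts and turns the commanded pose from where the row before left it, along the tool's axes as they then stand; what a row does not reach is not made up. A row lasts 1/12 s, in which the tool goes at most 41.7 mm and 7.16 degrees, less where a joint would pass 70% of its speed; a pose out of reach is approached as far as the arm can. A call with a number of a shift or a turn outside -1 to 1 is refused whole. A call with a gripper value outside its range is refused whole. The fingers move at their own pace and stop on an object; "newtons" is the grip in N (left out, the last holds). Time passes only in rows, so rows that do not move let the fingers close. It gives the time, the measured TCP pose, the force, the opening and the grip force at its end, in the units of the state.
- get_state(): the state, without advancing time (a new reading comes with each control period).
- capture(name): name is "scene" or "top" or "wrist"; returns a dict with "frame" (420x560x3 uint8, red, green, blue), "range_z" (420x560 float32, m along the optical axis (not along the pixel's ray), 0 where there is no reading), "camera_matrix" (3x3 intrinsics, pixels), "T" (4x4, takes a point from camera to world coordinates). Camera axes: x right, y down, z forward; pixel columns grow to the right and rows downward; lengths in m; the calibration is good to about 2 mm. A picture is of the moment at which its call begins.
- close_job(): hands the job in; it is judged then, once.
The state is a dict: "time_s": time; "joints": joint angles; "qd": joint speeds; "joint_torque": joint torques, N m; "tcp_pos": TCP position; "eef_rot": TCP orientation; "contact_force": force on the tool from outside, world axes, zero at the start; "moment": the same for the moment, N m; "gripper_width": finger opening in m; "gripper_force": force on a finger pad.
Only numpy, scipy, OpenCV 4.12 (cv2) and the standard library are available. Lean on these libraries where they do the work, as an engineer would, in place of code of your own. Each camera call takes 0.05 s, during which the arm holds its last target. There are 200 camera calls.

## Working session

There is one attempt and no reset: what is moved stays moved. The work goes in short steps, Python scripts to look and compute and a tool call to move; the robot and the scene stay as the last step left them, time stands still between calls to the robot, and variables do not carry over. Pictures are saved under pics/ and viewed, at most 10 in all, crops included, and the job is handed in when it is done.

Besides the shell and the picture viewer there is one more tool, called after "Call:" by a JSON object that holds its "method" and its "body", one argument or row to a line. apply_moves: Moves the arm, as the interface text tells. Scaled input: -1 to 1 covers 1000 mm each way for a shift and 90 degrees each way for a turn. Its arguments: {"type":"object","properties":{"targets":{"type":"array","items":{"type":"array","items":{"type":"number"}}},"newtons":{"type":"number"}},"required":["targets"]}

```bash
mkdir -p pics; python3 - <<'E'
from plant import *
import cv2,numpy as np
s=get_state();print(s)
for n in("scene","top"):
    c=capture(n);np.savez(n,**c);cv2.imwrite(f"pics/{n}0.png",c["frame"][...,::-1]);print(n,c["T"].round(3).tolist(),c["camera_matrix"].tolist())
E
```

```text
{'time_s': 0.0, 'joints': array([-5.05858081e+01,  2.05912248e+01,  6.33057381e-01, -2.08910395e-02,
       -7.01370345e+01, -1.65039802e+01]), 'qd': array([-0.07506552, -0.08227454,  0.00712038, -0.00248117,  0.08208092,
       -0.04732753]), 'joint_torque': array([ 7.48211664e-05, -5.82724750e+01,  2.93043673e+01,  6.99712202e+00,
        6.71414149e-03, -1.30416574e-04]), 'tcp_pos': array([ 0.26253066, -0.62133916,  0.24461718]), 'eef_rot': array([ 1.79903141e+02, -8.21814387e-03, -1.57096896e+02]), 'contact_force': array([0.07189471, 0.13816352, 0.20254857]), 'moment': array([-0.03125688,  0.00256406,  0.00465276]), 'gripper_force': 0.0, 'gripper_width': 0.08773722932204389}
scene [[-0.495, -0.378, 0.782, -0.247], [-0.869, 0.212, -0.447, 0.657], [0.003, -0.901, -0.433, 0.524], [0.0, 0.0, 0.0, 1.0]] [[397.986969261189, 0.0, 280.38389888266], [0.0, 397.986969261189, 204.8095887032809], [0.0, 0.0, 1.0]]
top [[-0.12, -0.971, 0.209, 0.391], [-0.993, 0.118, -0.023, 0.205], [-0.002, -0.21, -0.978, 0.918], [0.0, 0.0, 0.0, 1.0]] [[413.17503134771977, 0.0, 278.2073046238962], [0.0, 413.17503134771977, 202.9862896540032], [0.0, 0.0, 1.0]]
```

View pics/top0.png

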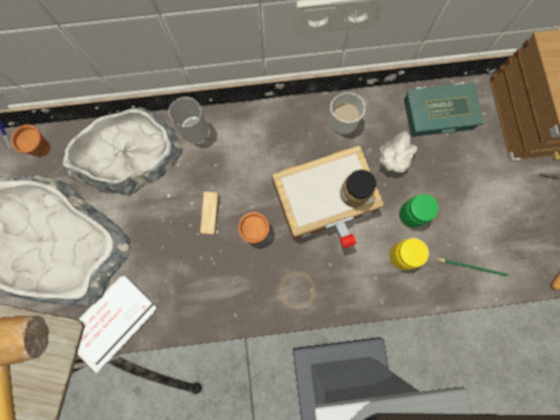

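View pics/scene0.png

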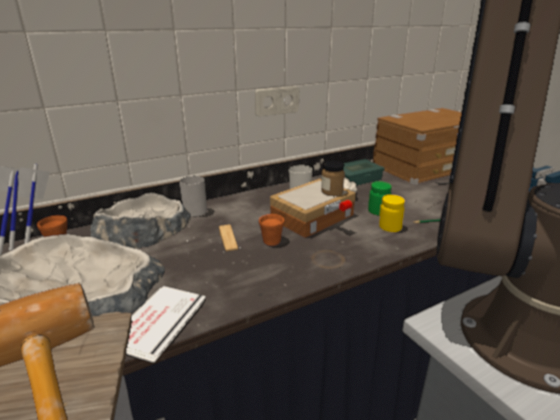

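The top view shows the mould around (328,190), the jar's lid at (360,185) and the red handle at (347,240). Decoys are green (420,210) and yellow (411,254), and the ear is at (398,153). Next I measure them.

```bash
cat > h.py <<'E'
import numpy as np,cv2
def ray(c,u,v,z):
    d=c["T"][:3,:3]@np.linalg.solve(c["camera_matrix"],[u,v,1.]);o=c["T"][:3,3];return o+d*(z-o[2])/d[2]
def cloud(c):
    v,u=np.mgrid[:420,:560];Z=c["range_z"];K=c["camera_matrix"]
    p=np.stack([(u-K[0,2])/K[0,0]*Z,(v-K[1,2])/K[1,1]*Z,Z],-1)@c["T"][:3,:3].T+c["T"][:3,3];p[Z==0]=np.nan;return p
def red(c):
    f=c["frame"].astype(int);return (f[...,0]>150)&(f[...,1]<60)&(f[...,2]<60)
E
python3 - <<'E'
from h import *
c=dict(np.load("top.npz"));P=cloud(c);f=c["frame"].astype(int)
roi=np.zeros((420,560),bool);roi[140:265,265:385]=1
def rep(n,m):
    q=P[m];q=q[~np.isnan(q[:,0])];print(n,m.sum(),np.median(q,0).round(4),np.percentile(q,[3,97],axis=0).round(4).tolist())
m=roi&red(c);rep("red",m)
v,u=np.nonzero(m);print(ray(c,u.mean(),v.mean(),.085), cv2.minAreaRect(np.c_[u,v].astype(np.float32)))
m=roi&(f.max(-1)<60)&(P[...,2]>.145);rep("lid",m)
v,u=np.nonzero(m);r=cv2.minEnclosingCircle(np.c_[u,v].astype(np.float32));print(r,ray(c,*r[0],.159))
m=roi&(abs(P[...,2]-.073)<.006);rep("top",m)
q=P[m][:,:2].astype(np.float32)*1000
n,l=cv2.connectedComponents(m.astype(np.uint8));k=np.argmax(np.bincount(l.ravel())[1:])+1
q=P[l==k][:,:2].astype(np.float32)*1000
r=cv2.minAreaRect(q);print(r);print(cv2.boxPoints(r))
# all tall things, to check obstacles
for n_,(u0,v0,w) in dict(ear=(398,153,25),green=(420,210,22),yellow=(411,254,22),pot=(254,228,22),glass=(347,112,25),box=(444,108,45),wedge=(209,213,26)).items():
    m=np.zeros_like(roi);m[v0-w:v0+w,u0-w:u0+w]=1;rep(n_,m&(P[...,2]>.01))
s=dict(np.load("scene.npz"));Q=cloud(s);m=red(s);m[:,:320]=0;m[:190]=0;m[225:]=0
v,u=np.nonzero(m);print(len(u),np.nanmedian(Q[m],0),ray(s,u.mean(),v.mean(),.079))
E
```

```text
red 93 [0.4728 0.0561 0.0899] [[0.465, 0.0456, 0.0819], [0.4838, 0.068, 0.0923]]
[0.47429988 0.05614948 0.085     ] ((347.1999816894531, 241.1000518798828), (9.803059577941895, 12.332881927490234), 71.56504821777344)
lid 604 [0.5711 0.0269 0.1587] [[0.5481, 0.004, 0.1518], [0.5942, 0.0502, 0.1612]]
((361.0148620605469, 184.1336669921875), 14.36102294921875) [0.57089645 0.02660177 0.159     ]
top 5227 [0.5853 0.0929 0.0739] [[0.5105, -0.0122, 0.0706], [0.6603, 0.1731, 0.0768]]
((573.396240234375, 74.42767333984375), (172.8390655517578, 200.2912139892578), 12.167712211608887)
[[467.81006   154.1085   ]
 [510.02625   -41.683136 ]
 [678.9824     -5.2531586]
 [636.76624   190.53848  ]]
ear 1071 [ 0.6679 -0.1028  0.0299] [[0.6258, -0.1487, 0.0133], [0.7091, -0.0539, 0.0561]]
green 982 [ 0.5217 -0.102   0.0841] [[0.4965, -0.1352, 0.0174], [0.5498, -0.0821, 0.0883]]
yellow 964 [ 0.4355 -0.0647  0.0847] [[0.4092, -0.0972, 0.0208], [0.4626, -0.0443, 0.0883]]
pot 731 [0.5317 0.2422 0.0512] [[0.5024, 0.2145, 0.0473], [0.5583, 0.2691, 0.0641]]
glass 1194 [0.776  0.0064 0.0354] [[0.7342, -0.0269, 0.0142], [0.8454, 0.043, 0.0761]]
box 4896 [ 0.7678 -0.2095  0.0465] [[0.6836, -0.3102, 0.0147], [0.8476, -0.1192, 0.075]]
wedge 456 [0.5918 0.3369 0.0171] [[0.5533, 0.3189, 0.0105], [0.6242, 0.3545, 0.0247]]
45 [0.46760194 0.05506014 0.08948775] [0.48401454 0.04090672 0.079     ]
```

Call:
{"method": "apply_moves", "body": {
  "targets": [
    [1,0,0,0,0,0,0.0595],
    [1,-0.009,0.012,0,0,0,0.0595],
    [1,-0.018,0.0235,0,0,0,0],
    [1,-0.018,0.0235,0,0,0,0],
    [1,-0.018,0.0235,0,0,0,0],
    [1,-0.018,0.0235,0,0,0,0],
    [1,-0.018,0.0235,0,0,0,0],
    [1,-0.018,0.0235,0,0,0,0],
    [1,-0.018,0.0235,0,0,0,0],
    [1,-0.018,0.0235,0,0,0,0],
    [1,-0.018,0.0235,0,0,0,0],
    [1,-0.018,0.0235,0,0,0,0],
    [1,-0.018,0.0235,0,0,0,0],
    [1,-0.018,0.0235,0,0,0,0],
    [1,-0.018,0.0235,0,0,0,0],
    [1,-0.018,0.0235,0,0,0,0],
    [1,-0.018,0.0235,0,0,0,0],
    [1,-0.018,0.0235,0,0,0,0],
    [1,-0.018,0.0235,0,0,0,0]
  ]
}}

```text
time_s: 1.68
tcp_pos: [0.4825, -0.151, 0.2454]
eef_rot: [180.0, -0.0, -167.8]
contact_force: [1.4, -0.4, -0.5]
gripper_width: 0.0878
gripper_force: 0.0
```

Call:
{"method": "apply_moves", "body": {
  "targets": [
    [1,-0.018,0.0235,0,0,0,0],
    [1,-0.018,0.0235,0,0,0,0],
    [1,-0.018,0.0235,0,0,0,0],
    [1,-0.018,0.0235,0,0,0,0],
    [1,-0.018,0.0235,0,0,0,0],
    [1,-0.018,0.0215,0,0,0,0],
    [1,-0.01,0.01,0,0,0,0],
    [1,-0.005,0.005,0,0,0,0],
    [1,0,0,0,0,0,0],
    [1,0,0,0,0,0,0]
  ]
}}

```text
time_s: 2.52
tcp_pos: [0.5696, 0.0235, 0.2452]
eef_rot: [-180.0, -0.1, -167.8]
contact_force: [0.8, -1.0, -1.0]
gripper_width: 0.0882
gripper_force: 0.0
```

```bash
python3 - <<'E'
from plant import *
from h import *
c=capture("wrist");np.savez("wrist",**c);cv2.imwrite("pics/w1.png",c["frame"][...,::-1])
print(get_state()["tcp_pos"],c["T"].round(3).tolist())
P=cloud(c);m=red(c);v,u=np.nonzero(m)
if len(u): print("red",len(u),u.mean(),v.mean(),np.nanmedian(P[m],0),ray(c,u.mean(),v.mean(),.085))
f=c["frame"].astype(int)
for z in(.159,):
    m=(abs(P[...,2]-z)<.006)
    v,u=np.nonzero(m);print(len(u),np.percentile(P[m],[1,50,99],axis=0).round(4) if len(u) else 0)
E
```

```text
[0.56943995 0.02315704 0.24538382] [[-0.211, 0.943, 0.256, 0.501], [0.977, 0.204, 0.056, 0.009], [0.001, 0.262, -0.965, 0.385], [0.0, 0.0, 0.0, 1.0]]
red 407 342.4619164619165 92.97297297297297 [0.47277471 0.05358376 0.09036262] [0.47223206 0.05433547 0.085     ]
5288 [[ 0.5455 -0.0017  0.1554]
 [ 0.571   0.0245  0.1582]
 [ 0.5985  0.0511  0.1599]]
```

View pics/w1.png

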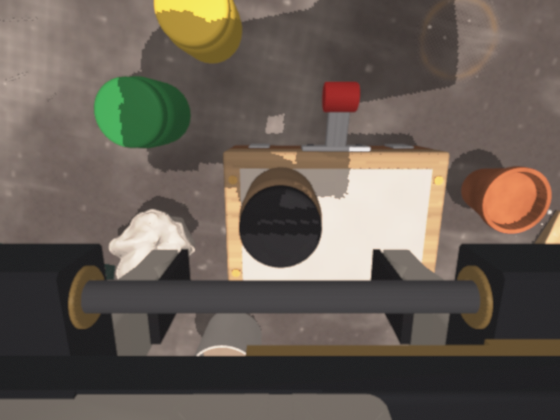

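The wrist view shows the lid at (280,226), centred between the fingers, and the red handle at (341,97). I descend and grip.

Call:
{"method": "apply_moves", "body": {
  "newtons": 15,
  "targets": [
    [1,-0.002,0.0015,0.01,0,0,0],
    [1,0,0,0.02,0,0,0],
    [1,0,0,0.02,0,0,0],
    [1,0,0,0.02,0,0,0],
    [1,0,0,0.02,0,0,0],
    [1,0,0,0.015,0,0,0],
    [1,0,0,0.01,0,0,0],
    [1,0,0,0.008,0,0,0],
    [1,0,0,0,0,0,0],
    [1,0,0,0,0,0,0],
    [0.6,0,0,0,0,0,0],
    [0.6,0,0,0,0,0,0],
    [0.6,0,0,0,0,0,0],
    [0.6,0,0,0,0,0,0],
    [0.6,0,0,0,0,0,0],
    [0.6,0,0,0,0,0,0]
  ]
}}

```text
time_s: 3.9
tcp_pos: [0.5721, 0.0259, 0.1232]
eef_rot: [-180.0, 0.1, -167.8]
contact_force: [0.2, -0.8, 3.1]
gripper_width: 0.0604
gripper_force: 15.0
```

Call:
{"method": "apply_moves", "body": {
  "newtons": 20,
  "targets": [
    [0.6,0,0,-0.004,0,0,0],
    [0.6,0,0,-0.008,0,0,0],
    [0.6,0,0,-0.014,0,0,0],
    [0.6,0,0,-0.014,0,0,0],
    [0.6,0,0,-0.012,0,0,0],
    [0.6,0,0,-0.008,0,0,0],
    [0.6,0,0,0,0,0,0]
  ]
}}

```text
time_s: 4.48
tcp_pos: [0.5726, 0.0262, 0.1847]
eef_rot: [180.0, 0.2, -167.8]
contact_force: [0.3, 0.5, -1.5]
gripper_width: 0.0609
gripper_force: 20.0
```

Call:
{"method": "apply_moves", "body": {
  "targets": [
    [0.6,0.0035,-0.008,0,0,0,0],
    [0.6,0.007,-0.016,0,0,0,0],
    [0.6,0.009,-0.0206,0,0,0,0],
    [0.6,0.009,-0.0206,0,0,0,0],
    [0.6,0.009,-0.0206,0,0,0,0],
    [0.6,0.009,-0.0206,0,0,0,0],
    [0.6,0.009,-0.0206,0,0,0,0],
    [0.6,0.009,-0.0206,0,0,0,0],
    [0.6,0.009,-0.0206,0,0,0,0],
    [0.6,0.009,-0.0206,0,0,0,0],
    [0.6,0.009,-0.0206,0,0,0,0],
    [0.6,0.009,-0.0206,0,0,0,0],
    [0.6,0.009,-0.0206,0,0,0,0],
    [0.6,0.009,-0.0206,0,0,0,0],
    [0.6,0.009,-0.0206,0,0,0,0],
    [0.6,0.009,-0.0206,0,0,0,0],
    [0.6,0.006,-0.014,0,0,0,0],
    [0.6,0.003,-0.0064,0,0,0,0],
    [0.6,0,0,0,0,0,0],
    [0.6,0,0,0,0,0,0]
  ]
}}

```text
time_s: 6.15
tcp_pos: [0.4992, -0.33, 0.1818]
eef_rot: [179.9, -0.1, -167.9]
contact_force: [-1.6, 1.1, -1.8]
gripper_width: 0.0608
gripper_force: 20.0
```

```bash
python3 - <<'E'
from plant import *
from h import *
c=capture("top");cv2.imwrite("pics/t2.png",c["frame"][...,::-1]);s=get_state();print(s["tcp_pos"],s["gripper_width"],s["contact_force"])
E
```

```text
[ 0.49945563 -0.3296525   0.18205452] 0.06021198711711012 [ 0.52768097 -0.36128493 -2.12702988]
```

View pics/t2.png

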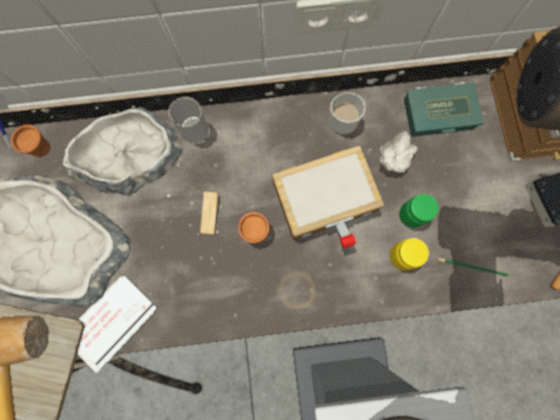

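The jar is off and held at the right edge, out of this view. The mould at (328,190) and its handle at (347,240) are clear. I lower the jar.

Call:
{"method": "apply_moves", "body": {
  "targets": [
    [0.6,0,0,0.01,0,0,0],
    [0.6,0,0,0.02,0,0,0],
    [0.6,0,0,0.02,0,0,0],
    [0.6,0,0,0.02,0,0,0],
    [0.6,0,0,0.02,0,0,0],
    [0.6,0,0,0.016,0,0,0],
    [0.6,0,0,0.01,0,0,0],
    [0.6,0,0,0.006,0,0,0],
    [0.6,0,0,0.003,0,0,0],
    [0.6,0,0,0.002,0,0,0],
    [0.6,0,0,0.001,0,0,0],
    [0.6,0,0,0.001,0,0,0],
    [0.6,0,0,0,0,0,0],
    [0.6,0,0,0,0,0,0]
  ]
}}

```text
time_s: 7.37
tcp_pos: [0.5, -0.3303, 0.0541]
eef_rot: [-180.0, 0.0, -167.8]
contact_force: [0.3, -0.2, -1.3]
gripper_width: 0.0606
gripper_force: 20.0
```

Call:
{"method": "apply_moves", "body": {
  "targets": [
    [0.6,0,0,0.001,0,0,0],
    [0.6,0,0,0.001,0,0,0],
    [0.6,0,0,0.001,0,0,0],
    [0.6,0,0,0.001,0,0,0],
    [0.6,0,0,0,0,0,0],
    [0.6,0,0,0,0,0,0]
  ]
}}

```text
time_s: 7.87
tcp_pos: [0.4999, -0.3301, 0.0502]
eef_rot: [-180.0, 0.0, -167.8]
contact_force: [-2.0, 1.9, 5.2]
gripper_width: 0.0608
gripper_force: 20.0
```

Call:
{"method": "apply_moves", "body": {
  "targets": [
    [1,0,0,0,0,0,0],
    [1,0,0,0,0,0,0],
    [1,0,0,0,0,0,0],
    [1,0,0,0,0,0,0],
    [1,0,0,-0.005,0,0,0],
    [1,0,0,-0.015,0,0,0],
    [1,0,0,-0.025,0,0,0],
    [1,0,0,-0.03,0,0,0],
    [1,0,0,-0.03,0,0,0],
    [1,0,0,-0.025,0,0,0],
    [1,0,0,-0.015,0,0,0],
    [1,0,0,-0.005,0,0,0],
    [1,0,0,0,0,0,0]
  ]
}}

```text
time_s: 8.95
tcp_pos: [0.5004, -0.3304, 0.2014]
eef_rot: [-179.9, 0.2, -167.8]
contact_force: [-0.6, 0.0, -0.4]
gripper_width: 0.0878
gripper_force: 0.0
```

Call:
{"method": "apply_moves", "body": {
  "targets": [
    [1,-0.001,0.008,0,0,0,0],
    [1,-0.002,0.016,0,0,0,0],
    [1,-0.004,0.026,0,0,0,0],
    [1,-0.004,0.026,0,0,0,0],
    [1,-0.004,0.026,0,0,0,0],
    [1,-0.004,0.026,0,0,0,0],
    [1,-0.004,0.026,0,0,0,0],
    [1,-0.004,0.026,0,0,0,0],
    [1,-0.004,0.026,0,0,0,0],
    [1,-0.004,0.026,0,0,0,0],
    [1,-0.004,0.026,0,0,0,0],
    [1,-0.004,0.026,0,0,0,0],
    [1,-0.004,0.026,0,0,0,0],
    [1,-0.004,0.026,0,0,0,0],
    [1,-0.004,0.026,0,0,0,0],
    [1,-0.001,0.013,0,0,0,0],
    [1,0,0.006,0,0,0,0],
    [1,0,0,0,0,0,0],
    [1,0,0,0,0,0,0]
  ]
}}

```text
time_s: 10.53
tcp_pos: [0.4733, 0.0539, 0.1987]
eef_rot: [-180.0, -0.1, -167.8]
contact_force: [0.2, -0.1, 0.3]
gripper_width: 0.0877
gripper_force: 0.0
```

```bash
python3 - <<'E'
from plant import *
from h import *
c=capture("wrist");np.savez("wrist2",**c);cv2.imwrite("pics/w2.png",c["frame"][...,::-1])
t=capture("top");np.savez("top3",**t);cv2.imwrite("pics/t3.png",t["frame"][...,::-1])
tp=get_state()["tcp_pos"];print(tp)
ex=np.array([.9775,.2108]);ey=np.array([-.2108,.9775])
d=dict(np.load("wrist.npz"))
for n,q in(("w1",d),("w2",c),("top0",dict(np.load("top.npz")))):
    P=cloud(q);m=red(q)&(P[...,2]>.06)&(abs(P[...,0]-.475)<.05)&(abs(P[...,1]-.055)<.05)
    if m.sum()<20: print(n,m.sum());continue
    A=P[m];a=A[:,:2]@ex;b=A[:,:2]@ey
    tops=A[:,2]>np.percentile(A[:,2],70)
    print(n,m.sum(),"x'",np.percentile(a,[2,50,98]).round(4),"y'",np.percentile(b,[2,50,98]).round(4),"top z",np.percentile(A[:,2],95),"x' of top",a[tops].mean())
    m=(abs(P[...,2]-.073)<.005)&(abs(P[...,0]-.58)<.15)&(abs(P[...,1]-.07)<.15)
    B=P[m];a=B[:,:2]@ex;b=B[:,:2]@ey;print("  flap x'",np.percentile(a,[.5,99.8]).round(4),"y'",np.percentile(b,[.3,99.7]).round(4),"med z",np.median(B[:,2]))
print("tcp x' y'",tp[:2]@ex,tp[:2]@ey)
print(c["T"].round(3).tolist())
E
```

```text
[0.47371686 0.05340617 0.1990929 ]
w1 406 x' [0.4687 0.4734 0.478 ] y' [-0.0595 -0.047  -0.0357] top z 0.09178822947659927 x' of top 0.47542406944122884
  flap x' [0.4379 0.6424] y' [-0.1481  0.0513] med z 0.07345449540772972
w2 558 x' [0.4646 0.4702 0.4758] y' [-0.0598 -0.0467 -0.035 ] top z 0.09137862373790265 x' of top 0.47350036387692124
  flap x' [0.4243 0.6047] y' [-0.1453  0.0493] med z 0.07332877448956038
top0 93 x' [0.4664 0.4737 0.4848] y' [-0.0564 -0.0445 -0.0338] top z 0.09200808555020579 x' of top 0.47739294422671646
  flap x' [0.495  0.6622] y' [-0.1469  0.0515] med z 0.07394430205936248
tcp x' y' 0.4743162479005928 -0.047654977713948325
[[-0.212, 0.943, 0.255, 0.404], [0.977, 0.205, 0.056, 0.039], [0.0, 0.261, -0.965, 0.338], [0.0, 0.0, 0.0, 1.0]]
```

View pics/w2.png

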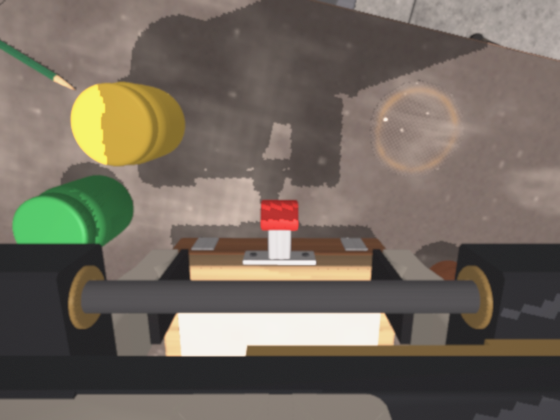

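The handle is at (279,215) between the fingers. My red mask cuts off its darker side, so I refine with a hue mask and a circle fit.

```bash
python3 - <<'E'
from h import *
from scipy.optimize import least_squares
ex=np.array([.9775,.2108]);ey=np.array([-.2108,.9775])
for n in("wrist","wrist2","top","top3"):
    q=dict(np.load(n+".npz"));P=cloud(q);f=q["frame"].astype(int)
    m=(f[...,0]>2.5*f[...,1])&(f[...,0]>2.5*f[...,2])&(f[...,0]>40)&(P[...,2]>.055)&(abs(P[...,0]-.475)<.05)&(abs(P[...,1]-.055)<.05)
    if m.sum()<20: print(n,m.sum());continue
    A=P[m];a=A[:,:2]@ex;b=A[:,:2]@ey
    r=least_squares(lambda p:np.hypot(a-p[0],A[:,2]-p[1])-.012,[.475,.079],loss="soft_l1",f_scale=.002)
    print(n,m.sum(),np.percentile(a,[2,50,98]).round(4),np.percentile(b,[2,50,98]).round(4),np.percentile(A[:,2],[2,98]).round(4),r.x,r.cost)
t=dict(np.load("top3.npz"));P=cloud(t)
m=(abs(P[...,0]-.5)<.06)&(abs(P[...,1]+.33)<.06)&(P[...,2]>.07)&(P[...,2]<.12)
print("jar",m.sum(),np.percentile(P[m],[2,50,98],axis=0).round(4) if m.any() else "")
E
```

```text
wrist 1018 [0.4644 0.4757 0.4862] [-0.061  -0.0485 -0.0349] [0.0799 0.0918] [0.47595027 0.07883522] 0.0005679249495647707
wrist2 1044 [0.4644 0.4728 0.4838] [-0.06   -0.0474 -0.0343] [0.0809 0.0918] [0.47602593 0.07880333] 0.00016649301063943351
top 135 [0.4664 0.4756 0.4854] [-0.058  -0.0446 -0.0337] [0.0786 0.0936] [0.47775919 0.07946829] 0.00015802495628871352
top3 0
jar 685 [[ 0.476  -0.3541  0.073 ]
 [ 0.5012 -0.3256  0.0854]
 [ 0.5274 -0.3019  0.0887]]
```

View pics/t3.png

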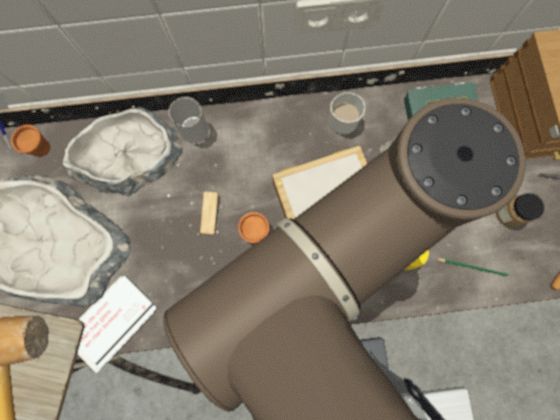

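The jar stands upright at about (525,207), i.e. (0.50,-0.33). The handle centre is at x'=0.476, y'=-0.047, z=0.079, as expected. I descend on it and pinch.

Call:
{"method": "apply_moves", "body": {
  "newtons": 20,
  "targets": [
    [0.65,-0.002,0.0005,0.01,0,0,0],
    [0.65,0,0,0.02,0,0,0],
    [0.65,0,0,0.02,0,0,0],
    [0.65,0,0,0.02,0,0,0],
    [0.65,0,0,0.02,0,0,0],
    [0.65,0,0,0.015,0,0,0],
    [0.65,0,0,0.01,0,0,0],
    [0.65,0,0,0.005,0,0,0],
    [0.65,0,0,0,0,0,0],
    [0.65,0,0,0,0,0,0]
  ]
}}

```text
time_s: 11.47
tcp_pos: [0.476, 0.0546, 0.0794]
eef_rot: [-180.0, -0.0, -167.8]
contact_force: [0.3, 0.9, -0.0]
gripper_width: 0.0571
gripper_force: 0.0
```

Call:
{"method": "apply_moves", "body": {
  "targets": [
    [0.2,0,0,0,0,0,0],
    [0.2,0,0,0,0,0,0],
    [0.2,0,0,0,0,0,0],
    [0.2,0,0,0,0,0,0],
    [0.2,0,0,0,0,0,0],
    [0.2,0,0,0,0,0,0],
    [0.2,0,0,0,0,0,0],
    [0.2,0,0,0,0,0,0]
  ]
}}

```text
time_s: 12.13
tcp_pos: [0.4763, 0.0538, 0.0799]
eef_rot: [-179.9, 0.0, -167.8]
contact_force: [4.1, -9.9, -0.3]
gripper_width: 0.0279
gripper_force: 20.0
```

```bash
python3 - <<'E'
import numpy as np
N=57;t=np.arange(N+1)/N
s=np.interp(t,np.linspace(0,1,2001),np.cumsum(np.clip(np.minimum(np.linspace(0,1,2001),1-np.linspace(0,1,2001))/.25,0,1))/np.sum(np.clip(np.minimum(np.linspace(0,1,2001),1-np.linspace(0,1,2001))/.25,0,1)))
a=np.arctan2(.034,.185)+1.38*s;r=np.hypot(.034,.185)
x=np.round(-r*np.cos(a),4);z=np.round(r*np.sin(a),4)
for k in range(N):
    print(f"[0.2, {x[k]-x[k+1]:.4f}, 0, {z[k]-z[k+1]:.4f}, 0, 0, 0],",end=" " if (k+1)%19 else f"\n  th={1.38*s[k+1]:.3f} x'={.6615+x[k+1]:.4f} z={.045+z[k+1]:.4f}\n")
E
```

```text
[0.2, 0.0000, 0, -0.0002, 0, 0, 0], [0.2, -0.0002, 0, -0.0006, 0, 0, 0], [0.2, -0.0002, 0, -0.0011, 0, 0, 0], [0.2, -0.0003, 0, -0.0015, 0, 0, 0], [0.2, -0.0003, 0, -0.0019, 0, 0, 0], [0.2, -0.0005, 0, -0.0022, 0, 0, 0], [0.2, -0.0007, 0, -0.0028, 0, 0, 0], [0.2, -0.0008, 0, -0.0031, 0, 0, 0], [0.2, -0.0009, 0, -0.0035, 0, 0, 0], [0.2, -0.0011, 0, -0.0038, 0, 0, 0], [0.2, -0.0014, 0, -0.0043, 0, 0, 0], [0.2, -0.0016, 0, -0.0047, 0, 0, 0], [0.2, -0.0019, 0, -0.0049, 0, 0, 0], [0.2, -0.0022, 0, -0.0054, 0, 0, 0], [0.2, -0.0024, 0, -0.0055, 0, 0, 0], [0.2, -0.0027, 0, -0.0055, 0, 0, 0], [0.2, -0.0028, 0, -0.0053, 0, 0, 0], [0.2, -0.0030, 0, -0.0053, 0, 0, 0], [0.2, -0.0032, 0, -0.0052, 0, 0, 0],
  th=0.384 x'=0.5027 z=0.1458
[0.2, -0.0033, 0, -0.0051, 0, 0, 0], [0.2, -0.0035, 0, -0.0049, 0, 0, 0], [0.2, -0.0037, 0, -0.0049, 0, 0, 0], [0.2, -0.0038, 0, -0.0047, 0, 0, 0], [0.2, -0.0040, 0, -0.0046, 0, 0, 0], [0.2, -0.0041, 0, -0.0045, 0, 0, 0], [0.2, -0.0042, 0, -0.0043, 0, 0, 0], [0.2, -0.0044, 0, -0.0042, 0, 0, 0], [0.2, -0.0045, 0, -0.0041, 0, 0, 0], [0.2, -0.0047, 0, -0.0039, 0, 0, 0]
[... 393 characters left out ...]
, 0, 0], [0.2, -0.0057, 0, -0.0020, 0, 0, 0], [0.2, -0.0058, 0, -0.0019, 0, 0, 0], [0.2, -0.0058, 0, -0.0016, 0, 0, 0], [0.2, -0.0059, 0, -0.0015, 0, 0, 0], [0.2, -0.0056, 0, -0.0012, 0, 0, 0], [0.2, -0.0053, 0, -0.0010, 0, 0, 0], [0.2, -0.0048, 0, -0.0008, 0, 0, 0], [0.2, -0.0044, 0, -0.0006, 0, 0, 0], [0.2, -0.0040, 0, -0.0004, 0, 0, 0], [0.2, -0.0036, 0, -0.0004, 0, 0, 0], [0.2, -0.0032, 0, -0.0002, 0, 0, 0], [0.2, -0.0028, 0, -0.0002, 0, 0, 0], [0.2, -0.0023, 0, -0.0001, 0, 0, 0], [0.2, -0.0019, 0, 0.0000, 0, 0, 0], [0.2, -0.0015, 0, -0.0001, 0, 0, 0], [0.2, -0.0011, 0, 0.0000, 0, 0, 0], [0.2, -0.0006, 0, 0.0000, 0, 0, 0], [0.2, -0.0002, 0, 0.0000, 0, 0, 0],
  th=1.380 x'=0.6598 z=0.2331
```

Call:
{"method": "apply_moves", "body": {
  "targets": [
    [0.2,0,-0.001,0,0,0,0],
    [0.2,0,0,0,0,0,0],
    [0.2,0,0,0,0,0,0]
  ]
}}

```text
time_s: 12.38
tcp_pos: [0.4763, 0.0537, 0.0799]
eef_rot: [-180.0, 0.0, -167.8]
contact_force: [1.4, -4.2, 3.4]
gripper_width: 0.0278
gripper_force: 20.0
```

Call:
{"method": "apply_moves", "body": {
  "targets": [
    [0.2,0,0,-0.0002,0,0,0],
    [0.2,-0.0002,0,-0.0006,0,0,0],
    [0.2,-0.0002,0,-0.0011,0,0,0],
    [0.2,-0.0003,0,-0.0015,0,0,0],
    [0.2,-0.0003,0,-0.0019,0,0,0],
    [0.2,-0.0005,0,-0.0022,0,0,0],
    [0.2,-0.0007,0,-0.0028,0,0,0],
    [0.2,-0.0008,0,-0.0031,0,0,0],
    [0.2,-0.0009,0,-0.0035,0,0,0],
    [0.2,-0.0011,0,-0.0038,0,0,0],
    [0.2,-0.0014,0,-0.0043,0,0,0],
    [0.2,-0.0016,0,-0.0047,0,0,0],
    [0.2,-0.0019,0,-0.0049,0,0,0],
    [0.2,-0.0022,0,-0.0054,0,0,0],
    [0.2,-0.0024,0,-0.0055,0,0,0],
    [0.2,-0.0027,0,-0.0055,0,0,0],
    [0.2,-0.0028,0,-0.0053,0,0,0],
    [0.2,-0.003,0,-0.0053,0,0,0],
    [0.2,-0.0032,0,-0.0052,0,0,0]
  ]
}}

```text
time_s: 13.97
tcp_pos: [0.501, 0.059, 0.1459]
eef_rot: [-180.0, -0.1, -167.8]
contact_force: [2.7, -5.3, -3.8]
gripper_width: 0.0279
gripper_force: 20.0
```

Call:
{"method": "apply_moves", "body": {
  "targets": [
    [0.2,-0.0033,0,-0.0051,0,0,0],
    [0.2,-0.0035,0,-0.0049,0,0,0],
    [0.2,-0.0037,0,-0.0049,0,0,0],
    [0.2,-0.0038,0,-0.0047,0,0,0],
    [0.2,-0.004,0,-0.0046,0,0,0],
    [0.2,-0.0041,0,-0.0045,0,0,0],
    [0.2,-0.0042,0,-0.0043,0,0,0],
    [0.2,-0.0044,0,-0.0042,0,0,0],
    [0.2,-0.0045,0,-0.0041,0,0,0],
    [0.2,-0.0047,0,-0.0039,0,0,0],
    [0.2,-0.0047,0,-0.0037,0,0,0],
    [0.2,-0.0049,0,-0.0036,0,0,0],
    [0.2,-0.005,0,-0.0035,0,0,0],
    [0.2,-0.0052,0,-0.0032,0,0,0],
    [0.2,-0.0052,0,-0.0031,0,0,0],
    [0.2,-0.0053,0,-0.003,0,0,0],
    [0.2,-0.0054,0,-0.0027,0,0,0],
    [0.2,-0.0055,0,-0.0026,0,0,0],
    [0.2,-0.0056,0,-0.0024,0,0,0]
  ]
}}

```text
time_s: 15.55
tcp_pos: [0.5859, 0.0771, 0.2189]
eef_rot: [-179.9, -0.2, -167.8]
contact_force: [-0.3, -5.6, -0.8]
gripper_width: 0.0274
gripper_force: 20.0
```

Call:
{"method": "apply_moves", "body": {
  "targets": [
    [0.2,-0.0056,0,-0.0023,0,0,0],
    [0.2,-0.0057,0,-0.002,0,0,0],
    [0.2,-0.0058,0,-0.0019,0,0,0],
    [0.2,-0.0058,0,-0.0016,0,0,0],
    [0.2,-0.0059,0,-0.0015,0,0,0],
    [0.2,-0.0056,0,-0.0012,0,0,0],
    [0.2,-0.0053,0,-0.001,0,0,0],
    [0.2,-0.0048,0,-0.0008,0,0,0],
    [0.2,-0.0044,0,-0.0006,0,0,0],
    [0.2,-0.004,0,-0.0004,0,0,0],
    [0.2,-0.0036,0,-0.0004,0,0,0],
    [0.2,-0.0032,0,-0.0002,0,0,0],
    [0.2,-0.0028,0,-0.0002,0,0,0],
    [0.2,-0.0023,0,-0.0001,0,0,0],
    [0.2,-0.0019,0,0,0,0,0],
    [0.2,-0.0015,0,-0.0001,0,0,0],
    [0.2,-0.0011,0,0,0,0,0],
    [0.2,-0.0006,0,0,0,0,0],
    [0.2,-0.0002,0,0,0,0,0],
    [0.2,0,0,0,0,0,0]
  ]
}}

```text
time_s: 17.22
tcp_pos: [0.6548, 0.0918, 0.2334]
eef_rot: [-179.9, -0.1, -167.8]
contact_force: [0.1, -5.3, 0.7]
gripper_width: 0.0277
gripper_force: 20.0
```

Call:
{"method": "apply_moves", "body": {
  "targets": [
    [0.2,0,0,0,0,0,0],
    [0.2,0,0,0,0,0,0],
    [0.2,0,0,0,0,0,0],
    [0.2,0,0,0,0,0,0],
    [0.2,0,0,0,0,0,0],
    [0.2,0,0,0,0,0,0]
  ]
}}

```text
time_s: 17.72
tcp_pos: [0.6547, 0.0918, 0.2334]
eef_rot: [-179.9, -0.1, -167.8]
contact_force: [-0.2, -4.7, 0.4]
gripper_width: 0.0277
gripper_force: 20.0
```

```bash
python3 - <<'E'
from plant import *
from h import *
ex=np.array([.9775,.2108]);ey=np.array([-.2108,.9775])
F=[]
for n in("wrist","scene","top"):
    c=capture(n);np.savez("e_"+n,**c);cv2.imwrite(f"pics/e_{n}.png",c["frame"][...,::-1])
    s=get_state();F.append(s["contact_force"])
    P=cloud(c);f=c["frame"].astype(int)
    X=P[...,:2]@ex-.6615;Y=P[...,:2]@ey+.0472
    m=(f[...,0]>2.5*f[...,1])&(f[...,0]>2.5*f[...,2])&(f[...,0]>40)&(P[...,2]>.19)&(abs(X)<.05)&(abs(Y)<.05)
    if m.sum()>5: print(n,"red",m.sum(),np.percentile(X[m],[2,50,98]).round(4),np.percentile(P[m][:,2],[2,98]).round(4))
    m=(abs(Y)<.095)&(P[...,2]>.07)&(P[...,2]<.175)&(X>-.06)&(X<.04)
    if m.sum()>50:
        x,z=X[m],P[m][:,2]-.045;k=np.ones(len(x),bool)
        for _ in range(8):
            p=np.polyfit(z[k],x[k],1);k=abs(x-np.polyval(p,z))<.004
        print(n,"face",k.sum(),m.sum(),"tilt from vertical deg",np.degrees(np.arctan(p[0])),"offset",p[1])
t=s["tcp_pos"];print(t,"x'",t[:2]@ex-.6615,"z",t[2],s["contact_force"],np.mean([g[:2]@ex for g in F]),s["gripper_width"],s["time_s"])
E
```

```text
wrist red 1961 [-0.0176 -0.0145 -0.0102] [0.2318 0.2443]
wrist face 575 575 tilt from vertical deg -11.788984870798005 offset -0.0012579801421521068
scene red 59 [-0.0205 -0.0169 -0.0049] [0.2267 0.2448]
scene face 1502 1513 tilt from vertical deg -11.927716843320034 offset -0.002502313076423387
top red 40 [-0.026  -0.0057 -0.0023] [0.2332 0.3087]
top face 103 103 tilt from vertical deg -11.919891257966505 offset 0.0007702176055749886
[0.65471783 0.09179468 0.23339751] x' -0.0021630027585323175 z 0.23339750991198008 [-0.52645452 -4.92520673  1.10057222] -1.6755896902693144 0.02813692257182446 17.8667
```

View pics/e_scene.png

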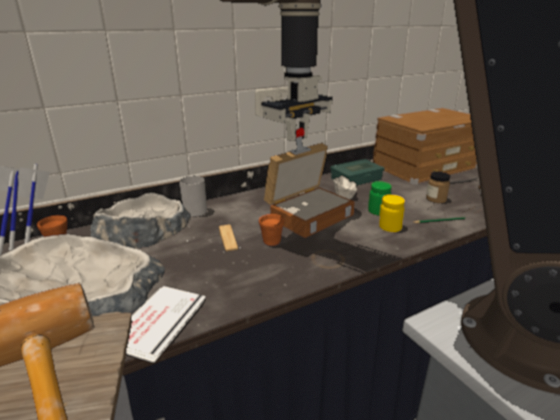

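The upper half is up at (298,175), held by the handle at (299,133), and the jar is standing at (438,186). The measured tilt is 11.9° short of upright against a target of 10.9°, so I nudge about 3 mm back and ease the sideways load.

Call:
{"method": "apply_moves", "body": {
  "targets": [
    [0.2,-0.0005,0,0,0,0,0],
    [0.2,-0.001,-0.0005,0,0,0,0],
    [0.2,-0.001,0,0,0,0,0],
    [0.2,-0.0005,0,0,0,0,0],
    [0.2,0,0,0,0,0,0],
    [0.2,0,0,0,0,0,0],
    [0.2,0,0,0,0,0,0],
    [0.2,0,0,0,0,0,0],
    [0.2,0,0,0,0,0,0],
    [0.2,0,0,0,0,0,0],
    [0.2,0,0,0,0,0,0],
    [0.2,0,0,0,0,0,0]
  ]
}}

```text
time_s: 18.87
tcp_pos: [0.6581, 0.0925, 0.2334]
eef_rot: [-180.0, -0.0, -167.8]
contact_force: [0.7, -4.8, -0.5]
gripper_width: 0.0278
gripper_force: 20.0
```

```bash
python3 - <<'E'
from plant import *
from h import *
ex=np.array([.9775,.2108]);ey=np.array([-.2108,.9775])
for n in("wrist","scene","top"):
    c=capture(n);P=cloud(c);X=P[...,:2]@ex-.6615;Y=P[...,:2]@ey+.0472
    m=(abs(Y)<.095)&(P[...,2]>.07)&(P[...,2]<.175)&(X>-.06)&(X<.04)
    x,z=X[m],P[m][:,2]-.045;k=np.ones(len(x),bool)
    for _ in range(8):
        p=np.polyfit(z[k],x[k],1);k=abs(x-np.polyval(p,z))<.004
    print(n,k.sum(),np.degrees(np.arctan(p[0])))
c=capture("top");cv2.imwrite("pics/f_top.png",c["frame"][...,::-1])
s=get_state();print(s["tcp_pos"],s["contact_force"],s["gripper_width"],s["qd"].round(2),s["time_s"])
E
```

```text
wrist 986 -10.750436846493518
scene 1504 -10.789456676075893
top 123 -10.872601900316285
[0.65808014 0.0925072  0.23340271] [-0.38368862 -4.71828572  0.17900156] 0.02787608742189638 [ 0.06 -0.01  0.02 -0.05  0.06 -0.  ] 19.0667
```

View pics/f_top.png

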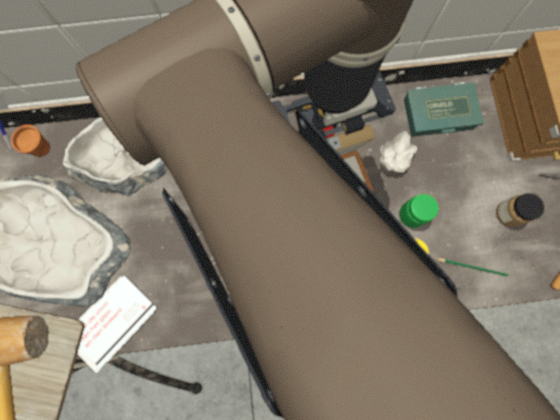

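The tilt is now 10.8° short of upright (1.38 rad) and steady. The jar at (525,207) and the ear at (398,153) are in place. I hand in.

```bash
python3 -c "
from plant import *
print(close_job())"
```

```text
the job is handed in; nothing more can be done
None
```

The job is handed in at about 19 s: the soap jar stands upright on the bench near (0.50, -0.33), and the gripper is holding the upper half still by its red handle, 10.8° short of upright (about 1.38 rad); I made no contact with the pot, cup or wedge.

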